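# Scan the tubes, then hold the analyser's cover half open

### The arm

A 6-joint arm with a two-finger parallel gripper is mounted at the origin on the work surface. World frame = base frame: x ahead of the robot, y to its left, z up, the work surface at z = 0. Lengths are in mm, angles in rad, forces in N, time in s.
With the tool pointing down it reaches from about 300 to 1000 mm from the base axis. Payload 5.1 kg.
Tool frame: the origin (TCP) lies midway between the tips of the shut fingers; the grasp point (between the pads) lies 19 mm behind it (grasp_offset is the distance from the TCP to the grasp point, in mm); z points along the fingers, y is the line along which they close (so a half turn about z gives the same grasp; the last joint's range is limited). The gripper opens to 95 mm and grips with 3 to 60 N. Pads are 20 mm wide; open, the fingers measure 119 mm over their backs; the gripper's body (75 mm by 180 mm) begins 59 mm behind the grasp point.
Start: joints at [1.123, 0.124, 1.65, -0, 1.367, -0.083], TCP at [231.915, 607.207, 214.656] pointing down, gripper open.
Joint ranges: [-2.61, 2.61], [-1.02, 2.33], [0.03, 2.71], [-1.35, 4.49], [0.32, 2.68], [-2.91, 2.91]. Speed limits (rad/s): [2.57, 2.57, 3.14, 3.14, 3.14, 3.14].

### API

Orientations are given as a unit quaternion [w, x, y, z].
In Python, from workcell import sense, get_image, job_done, grasp_offset gives the robot as it stands.
- The arm moves only by the tool step_arm, never from a script. Its argument "plan" is a list of rows, each an object of numbers: "dx", "dy", "dz": the shift along the tool's x, y, z in cm; "rx", "ry", "rz": the turn, a rotation vector about the tool's x, y, z in rad. A call has 1 to 20 rows; each row is the pose to reach, as a shift and turn from the pose commanded when the call began, along the tool's axes at that moment; what a row does not reach only later rows make up. A row lasts 1/12 s, in which the tool goes at most 41.7 mm and 7.16 degrees, less where a joint would pass 70% of its speed; a pose out of reach is approached as far as the arm can. A call with a gripper value outside its range is refused whole. "fingers" is the opening, from 0 (shut) to 1 (fully open), set as the call begins (left out, the last holds). The fingers move at their own pace and stop on an object; the grip force is fixed at half the most. Time passes only in rows, so rows that repeat a pose let the fingers close. It gives the time, the measured TCP pose, the force, the opening and the grip force at its end, in the units of the state.
- sense(): the state, without advancing time (a new reading comes with each control period).
- get_image(name): name is "scene" or "side" or "wrist"; returns a dict with "pixels" (400x640x3 uint8, red, green, blue), "z_map" (400x640 float32, mm along the optical axis (not along the pixel's ray), 0 where there is no reading), "fx", "fy", "cx", "cy" (pixels), "pose" (4x4, takes a point from camera to world coordinates); the wrist camera has in their place "mount" (4x4, takes a point from camera to tool coordinates, whose origin is the TCP and whose axes are the flange's). Camera axes: x right, y down, z forward; pixel columns grow to the right and rows downward; lengths in mm; the calibration is good to about 2 mm. The wrist camera is an equidistant fisheye: a pixel r from the principal point sees the ray r / f radians off the axis. A picture is of the moment at which its call begins: read the wrist's pose just before it.
- job_done(): hands the job in; it is judged then, once.
The state is a dict: "time": time; "qpos": joint angles; "qvel": joint speeds; "joint_torque": joint torques, N m; "tool_pos": TCP position; "tcp_rot": TCP orientation; "ft_force": force on the tool from outside, world axes, zero at the start; "wrist_torque": the same for the moment, N m; "width": finger opening in mm; "grip_force": force on a finger pad.
Only numpy, scipy, OpenCV 4.12 (cv2) and the standard library are available. Lean on these libraries where they do the work, as an engineer would, in place of code of your own. Each camera call takes 0.05 s, during which the arm holds its last target. There are 200 camera calls.

### The job

Book in the rack of tubes by squeezing the trigger of the clamped barcode scanner all the way in for a moment and letting it spring back, with the analyser's cover still shut. Then lift the analyser's hinged cover by its bar to 45 degrees and hold it there, still, so that a colleague can reach the tubes inside: its stay is broken and it would fall shut, so finish while the gripper is holding it. Leave the tube rack, the reagent bottle and the timer where they stand.

Things in the scene. Friction and masses are not known exactly. Their poses are not given: they have to be found in the camera images.
- scanner_grip (a point): Point in the grip of a pistol barcode scanner clamped upside down, fixed to the bench: grey head (115 x 64 mm, top 102 mm above the bench) lying level, black grip (28 x 28 mm) standing up from it to 185 mm. The point is on the grip's centre line, 156 mm above the bench. Axes: z up, x level towards the scanner's nose and trigger, y across.
- trigger_tip (a point): Outermost point of the white trigger's free upper end, 156 mm above the bench, 39 mm from the grip's centre line along +x; back of grip to tip is 53 mm. An 18 mm wide blade with a bulged end, hinged 110 mm above the bench. Fully in, the tip has moved 11 mm towards the grip and takes about 5 N. From above, jaws closing along x straddle grip and trigger.
- trigger (a joint): Trigger angle in rad: 0 at rest, 0.24 squeezed fully in (its stop); a spring returns it.
- cover_bar (a point): Centre of the cover's steel bar: round, 12 mm thick, 100 mm long, parallel to the hinge, 45 mm off the cover's front edge on a leg at each end, free space below; 118 mm above the bench when shut. It moves on an arc of 215 mm radius about the hinge and can turn in the jaws. Axes turn with the cover: y along the bar; when shut x is level from bar to hinge, z up.
- cover_hinge (a point): Point on the level hinge line of the grey cover (170 x 165 x 14 mm, 0.3 to 0.65 kg with bar), at the edge far from the bar, level with the shut bar (118 mm above the bench), 215 mm behind its centre. The analyser is a low white box fixed to the bench, 110 mm high, tubes inside, with a 38 mm wide grey control strip, 118 mm high, along its +y side.
- cover (a joint): Cover angle in rad: 0 shut, grows as the bar is lifted, 0.785 at 45 degrees, 1.3 at its stop. The cover falls shut from every angle when let go.
- tube_rack: White foam rack of red-capped tubes, loose, 120 x 160 mm, foam 55 mm and tubes 85 mm high; origin at the centre of its underside. Stands before the scanner's nose. Leave it alone.
- reagent_bottle: Amber bottle with black cap, loose, 60 mm across, 125 mm high; origin at the centre of its underside. Leave it alone.
- timer: Small white bench timer, loose, 50 x 40 x 50 mm; origin at the centre of its underside. Leave it alone.
There are look-alikes about, which are no part of the job. Leave any green, orange or yellow look-alike of the part that bears scanner_grip alone.

How it is judged:
By the outcome, as a careful person would: the job done as asked, in the order asked, and still so for the second after the job is handed in, while the arm keeps its last pose, push and grip.
It also fails if it takes over 51 s, if anything falls off the work surface, if the arm or the gripper's body presses on something with over 40 N, if the wrist force passes 120 N, or if a joint passes its speed limit or range.

## Working session

There is one attempt and no reset: what is moved stays moved. The work goes in short steps, Python scripts to look and compute and a tool call to move; the robot and the scene stay as the last step left them, time stands still between calls to the robot, and variables do not carry over. Pictures are saved under pics/ and viewed, at most 10 in all, crops included, and the job is handed in when it is done.

Besides the shell and the picture viewer there is one more tool, called after "Request:" by a JSON object that holds its "api" and its "payload". step_arm: Moves the arm, as the interface text tells. Its arguments: {"type":"object","properties":{"plan":{"type":"array"},"fingers":{"type":"number"}},"required":["plan"]}

```bash
mkdir -p pics; ls
cat > h.py <<'E'
import numpy as np, cv2
from workcell import sense, get_image, job_done, grasp_offset
from scipy.spatial.transform import Rotation as R
def cloud(im):
    v,u=np.mgrid[0:400,0:640]; z=im["z_map"].astype(float)
    p=np.stack([(u-im["cx"])/im["fx"]*z,(v-im["cy"])/im["fy"]*z,z],-1)
    T=np.array(im["pose"]); return p@T[:3,:3].T+T[:3,3]
E
python3 - <<'E'
from h import *
import pickle
s=sense(); print(s["tool_pos"],s["tcp_rot"],s["time"],grasp_offset)
o=[]
for n in("scene","side"):
    im=get_image(n); pickle.dump(im,open(n+".pkl","wb")); cv2.imwrite(f"pics/{n}.png",im["pixels"][...,::-1])
    print(n,np.array(im["pose"]).round(2).tolist(),im["fx"],im["z_map"].max())
E
```

```text
pics
[231.66625377 606.635257   213.42787603] [-2.56833325e-04  1.81399962e-01  9.83408876e-01 -9.84576226e-04] 0.0 18.8
scene [[-0.72, 0.45, -0.52, 1234.4], [0.69, 0.48, -0.54, 940.31], [0.0, -0.75, -0.66, 1070.26], [0.0, 0.0, 0.0, 1.0]] 433.85809729396226 3998.1208
side [[0.87, -0.31, 0.37, -21.36], [-0.49, -0.54, 0.69, -765.98], [-0.02, -0.78, -0.62, 957.72], [0.0, 0.0, 0.0, 1.0]] 419.8253605682047 2951.115
```

View pics/scene.png

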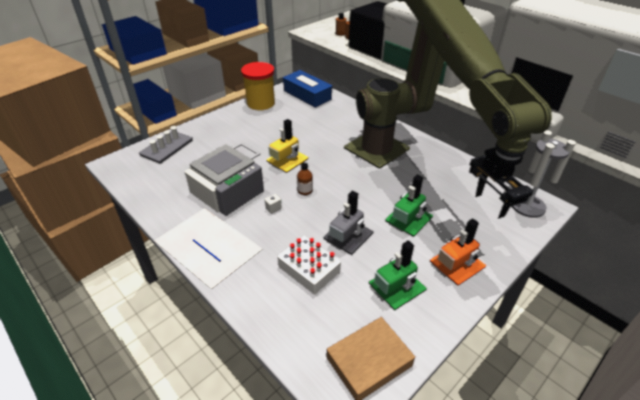

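View pics/side.png

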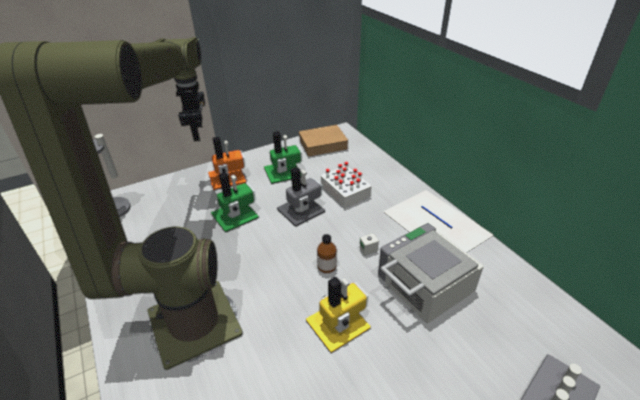

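The scene view shows five scanners: grey at (347,225), green at (408,210) and (397,278), orange at (460,255) and yellow at (287,150). In the side view the grey one is at (300,195). Grey stands behind the rack at (310,262), so it is the target. The analyser is at (225,178) in scene, with its bar at (247,152), or (403,277) in side. The bottle is at (305,180) and the timer at (272,202). Next I'll measure with depth and look at one close crop.

Run:
```python
from h import *
import pickle
S=pickle.load(open("scene.pkl","rb"));D=pickle.load(open("side.pkl","rb"))
a=cv2.resize(S["pixels"][180:260,310:390],(400,400),interpolation=2)
b=cv2.resize(D["pixels"][155:235,260:340],(400,400),interpolation=2)
c=cv2.resize(S["pixels"][135:215,180:280],(400,200*8//5),interpolation=2)
d=cv2.resize(D["pixels"][220:320,370:490],(400,320),interpolation=2)
out=np.zeros((600,800,3),np.uint8)
out[:320,:400]=cv2.resize(a,(400,320));out[:320,400:]=cv2.resize(b,(400,320))
out[320:,:400]=cv2.resize(c,(400,280));out[320:,400:]=cv2.resize(d,(400,280))
cv2.imwrite("pics/crop.png",out[...,::-1])
for n,im,box in(("scene",S,(185,245,325,375)),("side",D,(160,220,275,325))):
    P=cloud(im);r0,r1,c0,c1=box
    p=P[r0:r1,c0:c1].reshape(-1,3);col=im["pixels"][r0:r1,c0:c1].reshape(-1,3).astype(int)
    blk=(p[:,2]>125)&(p[:,2]<200)&(col.max(1)<60); hd=(p[:,2]>80)&(p[:,2]<108)&(np.ptp(col,1)<25)&(col.max(1)>60)
    wh=(p[:,2]>120)&(p[:,2]<175)&(col.min(1)>110)
    for k,m in(("grip",blk),("head",hd),("white",wh)):
        print(n,k,m.sum(),np.median(p[m],0).round(1),p[m].min(0).round(),p[m].max(0).round())
    q=p[hd][:,:2].astype(np.float32); print(cv2.minAreaRect(q))
    t=p[(p[:,2]>180)&(p[:,2]<192)];print("top",len(t),t.mean(0).round(1),t.min(0).round(),t.max(0).round())
```

```text
scene grip 128 [460.4 280.9 163.9] [443. 264. 126.] [468. 289. 188.]
scene head 500 [499.7 290.6  98.9] [420. 231.  80.] [544. 315. 108.]
scene white 36 [484.4 272.7 158.2] [438. 258. 126.] [492. 286. 166.]
((483.09814453125, 276.87353515625), (118.3396224975586, 81.7115249633789), 8.754469871520996)
top 48 [453.4 273.  183.3] [440. 258. 180.] [468. 286. 188.]
side grip 159 [444.4 257.8 162.1] [435. 250. 125.] [462. 284. 188.]
side head 454 [475.6 253.5  98.3] [416. 225.  80.] [541. 490. 107.]
side white 29 [480.8 267.2 156.2] [477. 261. 129.] [489. 280. 164.]
((464.7776794433594, 358.25360107421875), (120.78474426269531, 256.80499267578125), 8.675288200378418)
top 42 [448.9 265.2 183.6] [436. 250. 180.] [462. 280. 188.]
```

View pics/crop.png

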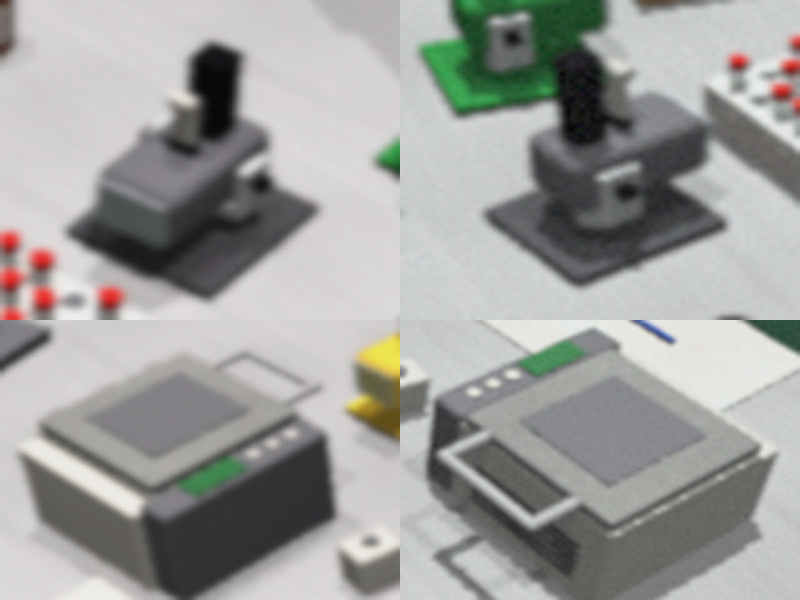

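The crop confirms the grey scanner: black grip, with a white trigger on the nose side facing the red-capped rack. The analyser's bar is visible on the side facing the yellow scanner. Next I'll measure the analyser and the loose things.

Run:
```python
from h import *
import pickle
S=pickle.load(open("scene.pkl","rb"));D=pickle.load(open("side.pkl","rb"))
for n,im,box in(("scene",S,(138,200,183,268)),("side",D,(222,320,375,485))):
    P=cloud(im);r0,r1,c0,c1=box
    p=P[r0:r1,c0:c1].reshape(-1,3)
    t=(p[:,2]>112)&(p[:,2]<132); q=p[t]
    m=np.median(q,0); q=q[np.linalg.norm(q[:,:2]-m[:2],axis=1)<220]
    print(n,len(q),np.median(q,0).round(1),cv2.minAreaRect(q[:,:2].astype(np.float32)))
    img=np.zeros((400,400),np.uint8)
    o=m[:2]-200
    for x,y in (q[:,:2]-o): 
        if 0<=x<400 and 0<=y<400: img[int(y),int(x)]=255
    print(o); cv2.imwrite(f"pics/top_{n}.png",img)
a=[cv2.imread(f"pics/top_{n}.png",0) for n in("scene","side")]
cv2.imwrite("pics/top.png",np.hstack(a))
```

```text
scene 1888 [ 619.7 -189.5  123.3] ((599.1815185546875, -200.4593505859375), (237.26231384277344, 211.72035217285156), 3.451277256011963)
[ 419.66381368 -389.5482091 ]
side 3911 [ 601.3 -219.5  124.5] ((596.71728515625, -204.83148193359375), (238.48838806152344, 208.3145751953125), 3.7489867210388184)
[ 401.28420407 -419.53462805]
```

View pics/top.png

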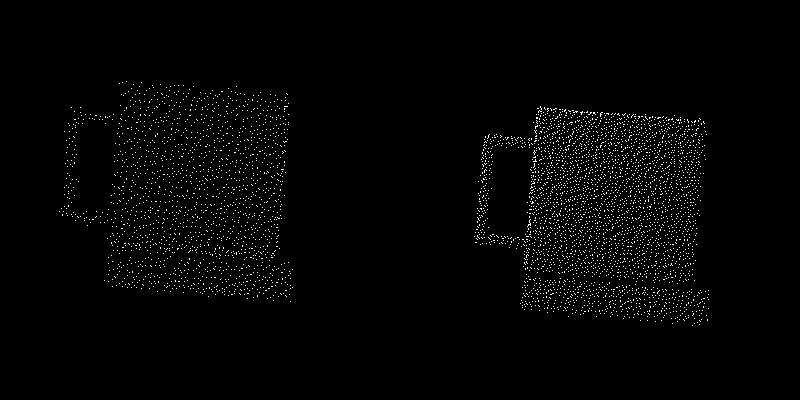

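Both top views show the cover with its bar on the low-x side. The bar is at (70,164) in the scene map and (84,190) in the side map, so its centre is about (487,-228) and the yaw about 4°. The strip lies on +y as described. Scanner first: I'll work out the move to a spot above it.

```bash
cat >> h.py <<'E'
def rel(pos,yaw_y,tilt=0,flip=False):
    """tool y (closing) at world yaw yaw_y deg, tool z down, then tilted by tilt deg about tool x; shift cm + rotvec from the measured pose"""
    s=sense(); q=s["tcp_rot"]; A=R.from_quat([q[1],q[2],q[3],q[0]])
    best=None
    for f in((180,) if flip else (0,)):
        a=np.radians(yaw_y+f); y=np.array([np.cos(a),np.sin(a),0]); z=np.array([0,0,-1.]); B=R.from_matrix(np.stack([np.cross(y,z),y,z],1))
        B=B*R.from_euler("x",tilt,degrees=True)
    print("now",s["time"],np.round(s["tool_pos"],1),"shift cm",(A.inv().apply(np.array(pos)-s["tool_pos"])/10).round(2),"rot",(A.inv()*B).as_rotvec().round(3),"z",B.as_matrix()[:,2].round(2),"q",np.round(s["qpos"],2))
E
python3 - <<'E'
from h import *
rel([457,268,260],8.7)
E
```

```text
now 0.1 [231.7 606.7 213.5] shift cm [-33.13 -23.61  -4.61] rot [-2.000e-03  1.000e-03  1.054e+00] z [ 0.  0. -1.] q [ 1.12  0.12  1.65 -0.    1.37 -0.08]
```

Request:
{"api": "step_arm", "payload": {"plan": [{"dz":-4.6},{"dz":-4.6},{"dx":-33.1,"dy":-23.6,"dz":-4.6,"rz":1.054},{"dx":-33.1,"dy":-23.6,"dz":-4.6,"rz":1.054},{"dx":-33.1,"dy":-23.6,"dz":-4.6,"rz":1.054},{"dx":-33.1,"dy":-23.6,"dz":-4.6,"rz":1.054},{"dx":-33.1,"dy":-23.6,"dz":-4.6,"rz":1.054},{"dx":-33.1,"dy":-23.6,"dz":-4.6,"rz":1.054},{"dx":-33.1,"dy":-23.6,"dz":-4.6,"rz":1.054},{"dx":-33.1,"dy":-23.6,"dz":-4.6,"rz":1.054},{"dx":-33.1,"dy":-23.6,"dz":-4.6,"rz":1.054},{"dx":-33.1,"dy":-23.6,"dz":-4.6,"rz":1.054},{"dx":-33.1,"dy":-23.6,"dz":-4.6,"rz":1.054},{"dx":-33.1,"dy":-23.6,"dz":-4.6,"rz":1.054},{"dx":-33.1,"dy":-23.6,"dz":-4.6,"rz":1.054},{"dx":-33.1,"dy":-23.6,"dz":-4.6,"rz":1.054}], "fingers": 1}}

```text
schema error: expected keys dx, dy, dz, rx, ry, rz
```

```bash
cat >> h.py <<'E'
def wcloud(im,s):
    v,u=np.mgrid[0:400,0:640]; z=im["z_map"].astype(float)
    dx,dy=u-im["cx"],v-im["cy"]; r=np.hypot(dx,dy)+1e-9; th=r/im["fx"]; t=np.tan(th)
    p=np.stack([dx/r*t*z,dy/r*t*z,z],-1); p[(th>1.4)|(z==0)]=np.nan
    M=np.array(im["mount"]); p=p@M[:3,:3].T+M[:3,3]
    q=s["tcp_rot"]; A=R.from_quat([q[1],q[2],q[3],q[0]]).as_matrix()
    return p@A.T+s["tool_pos"]
E
python3 - <<'E'
from h import *
s=sense(); im=get_image("wrist"); cv2.imwrite("pics/w1.png",im["pixels"][...,::-1])
print(s["tool_pos"].round(1) if hasattr(s["tool_pos"],"round") else s["tool_pos"],np.array(im["mount"]).round(2).tolist(),im["fx"],im["cx"],im["cy"])
P=wcloud(im,s);col=im["pixels"].astype(int)
near=np.hypot(P[...,0]-455,P[...,1]-268)<75
for k,m in(("griptop",near&(P[...,2]>178)&(P[...,2]<192)),("trig",near&(P[...,2]>135)&(P[...,2]<172)&(col.min(-1)>110)),("head",near&(P[...,2]>90)&(P[...,2]<112))):
    q=P[m]; v,u=np.nonzero(m)
    if len(q): print(k,len(q),q.mean(0).round(1),q.min(0).round(1),q.max(0).round(1),cv2.minAreaRect(q[:,:2].astype(np.float32)),u.mean(),v.mean())
E
```

```text
[231.7 606.7 213.5] [[0.0, -0.96, -0.28, 77.85], [1.0, 0.0, -0.0, 0.63], [0.0, -0.28, 0.96, -169.36], [0.0, 0.0, 0.0, 1.0]] 309.70691628693146 316.75539827734553 199.06615112201737
```

View pics/w1.png

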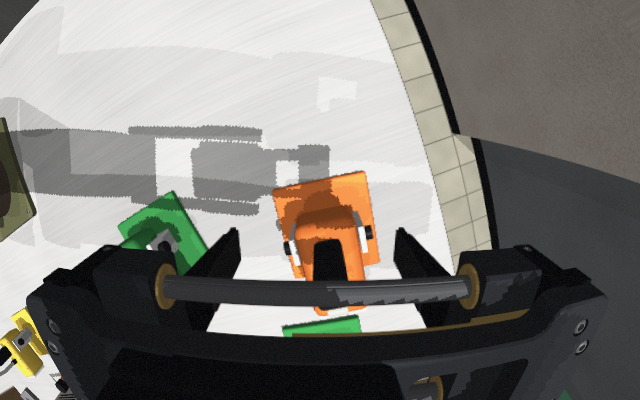

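The move was refused because every key is required. The picture still shows the start pose, with the orange scanner at (328,260). I'll send it again with all the keys.

Request:
{"api": "step_arm", "payload": {"plan": [{"dx":0,"dy":0,"dz":-4.6,"rx":0,"ry":0,"rz":0},{"dx":0,"dy":0,"dz":-4.6,"rx":0,"ry":0,"rz":0},{"dx":-33.1,"dy":-23.6,"dz":-4.6,"rx":0,"ry":0,"rz":1.054},{"dx":-33.1,"dy":-23.6,"dz":-4.6,"rx":0,"ry":0,"rz":1.054},{"dx":-33.1,"dy":-23.6,"dz":-4.6,"rx":0,"ry":0,"rz":1.054},{"dx":-33.1,"dy":-23.6,"dz":-4.6,"rx":0,"ry":0,"rz":1.054},{"dx":-33.1,"dy":-23.6,"dz":-4.6,"rx":0,"ry":0,"rz":1.054},{"dx":-33.1,"dy":-23.6,"dz":-4.6,"rx":0,"ry":0,"rz":1.054},{"dx":-33.1,"dy":-23.6,"dz":-4.6,"rx":0,"ry":0,"rz":1.054},{"dx":-33.1,"dy":-23.6,"dz":-4.6,"rx":0,"ry":0,"rz":1.054},{"dx":-33.1,"dy":-23.6,"dz":-4.6,"rx":0,"ry":0,"rz":1.054},{"dx":-33.1,"dy":-23.6,"dz":-4.6,"rx":0,"ry":0,"rz":1.054},{"dx":-33.1,"dy":-23.6,"dz":-4.6,"rx":0,"ry":0,"rz":1.054},{"dx":-33.1,"dy":-23.6,"dz":-4.6,"rx":0,"ry":0,"rz":1.054},{"dx":-33.1,"dy":-23.6,"dz":-4.6,"rx":0,"ry":0,"rz":1.054},{"dx":-33.1,"dy":-23.6,"dz":-4.6,"rx":0,"ry":0,"rz":1.054},{"dx":-33.1,"dy":-23.6,"dz":-4.6,"rx":0,"ry":0,"rz":1.054}], "fingers": 1}}

```text
time: 1.57
tool_pos: [456.3, 269.7, 260.7]
tcp_rot: [-0.0, 0.651, 0.759, 0.0]
ft_force: [0.7, -0.7, 0.5]
width: 94.9
grip_force: 0.0
```

```bash
cat > w.py <<'E'
from h import *
s=sense(); im=get_image("wrist"); cv2.imwrite("pics/w2.png",im["pixels"][...,::-1])
print(np.round(s["tool_pos"],1),np.round(s["tcp_rot"],4),np.round(s["qvel"],3))
P=wcloud(im,s);col=im["pixels"].astype(int)
near=np.hypot(P[...,0]-455,P[...,1]-268)<75
for k,m in(("griptop",near&(P[...,2]>178)&(P[...,2]<192)),("trig",near&(P[...,2]>135)&(P[...,2]<172)&(col.min(-1)>110)),("head",near&(P[...,2]>90)&(P[...,2]<112))):
    q=P[m]; v,u=np.nonzero(m)
    if len(q): print(k,len(q),q.mean(0).round(1),q.min(0).round(1),q.max(0).round(1),cv2.minAreaRect(q[:,:2].astype(np.float32)),u.mean(),v.mean())
E
python3 w.py
```

```text
[456.3 269.7 260.7] [-1.000e-04  6.506e-01  7.594e-01  1.000e-04] [ 0.001 -0.    -0.001 -0.002 -0.002 -0.001]
griptop 960 [450.8 272.2 183.2] [436.3 256.9 178.1] [465.7 285.2 186.2] ((451.1474304199219, 270.72320556640625), (27.39257049560547, 27.51736068725586), 7.658632755279541) 309.8333333333333 203.628125
trig 291 [482.6 276.6 158.4] [476.7 265.8 135.4] [489.2 285.3 162.7] ((482.92681884765625, 275.54498291015625), (12.092825889587402, 19.20474624633789), 2.6387133598327637) 345.62886597938143 196.38831615120276
head 3783 [477.9 282.4 100.2] [417.2 238.7  90. ] [529.8 311.5 112. ] ((474.16571044921875, 275.01483154296875), (109.70489501953125, 62.85042190551758), 8.64078140258789) 337.3330689928628 176.23737774253237
```

View pics/w2.png

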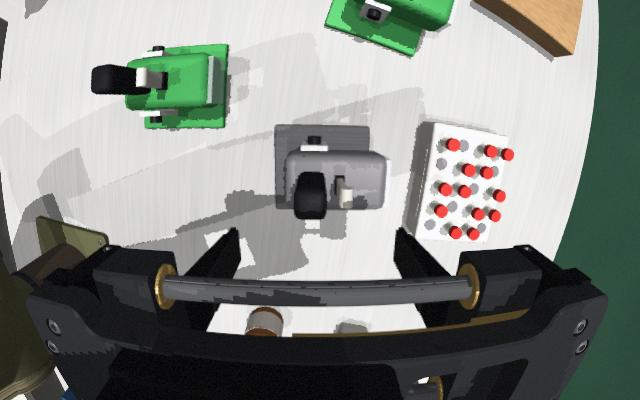

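The grey scanner is centred below: grip top at (310,204), white trigger at (346,196), red-capped rack to the right at (465,185). The grip centre comes to (451,271) and the yaw to 8.6°. The trigger tip is expected at (489.6,276.8) and seen at about 489. The head measures 110x63, which also fits. I'll descend with the jaws centred 7 mm ahead of the grip.

Request:
{"api": "step_arm", "payload": {"plan": [{"dx":0.2,"dy":0.2,"dz":0,"rx":0,"ry":0,"rz":0},{"dx":0.2,"dy":0.2,"dz":3,"rx":0,"ry":0,"rz":0},{"dx":0.2,"dy":0.2,"dz":6,"rx":0,"ry":0,"rz":0},{"dx":0.2,"dy":0.2,"dz":8,"rx":0,"ry":0,"rz":0},{"dx":0.2,"dy":0.2,"dz":10,"rx":0,"ry":0,"rz":0},{"dx":0.2,"dy":0.2,"dz":11.5,"rx":0,"ry":0,"rz":0},{"dx":0.2,"dy":0.2,"dz":12.4,"rx":0,"ry":0,"rz":0},{"dx":0.2,"dy":0.2,"dz":12.4,"rx":0,"ry":0,"rz":0},{"dx":0.2,"dy":0.2,"dz":12.4,"rx":0,"ry":0,"rz":0}]}}

```text
time: 2.37
tool_pos: [458.5, 271.3, 136.7]
tcp_rot: [-0.0, 0.651, 0.759, -0.0]
ft_force: [0.2, 0.8, 0.2]
width: 95.4
grip_force: 0.0
```

Request:
{"api": "step_arm", "payload": {"plan": [{"dx":0,"dy":0,"dz":0,"rx":0,"ry":0,"rz":0},{"dx":0,"dy":0,"dz":0,"rx":0,"ry":0,"rz":0},{"dx":0,"dy":0,"dz":0,"rx":0,"ry":0,"rz":0},{"dx":0,"dy":0,"dz":0,"rx":0,"ry":0,"rz":0},{"dx":0,"dy":0,"dz":0,"rx":0,"ry":0,"rz":0},{"dx":0,"dy":0,"dz":0,"rx":0,"ry":0,"rz":0},{"dx":0,"dy":0,"dz":0,"rx":0,"ry":0,"rz":0},{"dx":0,"dy":0,"dz":0,"rx":0,"ry":0,"rz":0}], "fingers": 0.35}}

```text
time: 3.03
tool_pos: [459.8, 271.2, 137.6]
tcp_rot: [0.001, 0.651, 0.759, 0.001]
ft_force: [-2.9, -0.8, 0.8]
width: 47.4
grip_force: 7.0
```

Request:
{"api": "step_arm", "payload": {"plan": [{"dx":0,"dy":0,"dz":0,"rx":0,"ry":0,"rz":0},{"dx":0,"dy":0,"dz":0,"rx":0,"ry":0,"rz":0},{"dx":0,"dy":0,"dz":0,"rx":0,"ry":0,"rz":0},{"dx":0,"dy":0,"dz":0,"rx":0,"ry":0,"rz":0},{"dx":0,"dy":0,"dz":0,"rx":0,"ry":0,"rz":0},{"dx":0,"dy":0,"dz":0,"rx":0,"ry":0,"rz":0}], "fingers": 0.2}}

```text
time: 3.53
tool_pos: [456.6, 270.7, 137.4]
tcp_rot: [-0.002, 0.652, 0.759, -0.002]
ft_force: [-8.9, -2.7, 7.5]
width: 41.0
grip_force: 30.0
```

The width of 41 mm (53 − 11 = 42) at 30 N means the trigger is at its stop. I'll hold briefly, then release.

Request:
{"api": "step_arm", "payload": {"plan": [{"dx":0,"dy":0,"dz":0,"rx":0,"ry":0,"rz":0},{"dx":0,"dy":0,"dz":0,"rx":0,"ry":0,"rz":0},{"dx":0,"dy":0,"dz":0,"rx":0,"ry":0,"rz":0},{"dx":0,"dy":0,"dz":0,"rx":0,"ry":0,"rz":0}]}}

```text
time: 3.87
tool_pos: [456.6, 270.7, 137.4]
tcp_rot: [-0.002, 0.652, 0.759, -0.002]
ft_force: [-9.2, -2.9, 8.0]
width: 41.5
grip_force: 30.0
```

Request:
{"api": "step_arm", "payload": {"plan": [{"dx":0,"dy":0,"dz":0,"rx":0,"ry":0,"rz":0},{"dx":0,"dy":0,"dz":0,"rx":0,"ry":0,"rz":0},{"dx":0,"dy":0,"dz":0,"rx":0,"ry":0,"rz":0},{"dx":0,"dy":0,"dz":0,"rx":0,"ry":0,"rz":0},{"dx":0,"dy":0,"dz":0,"rx":0,"ry":0,"rz":0},{"dx":0,"dy":0,"dz":0,"rx":0,"ry":0,"rz":0},{"dx":0,"dy":0,"dz":0,"rx":0,"ry":0,"rz":0},{"dx":0,"dy":0,"dz":0,"rx":0,"ry":0,"rz":0},{"dx":0,"dy":0,"dz":0,"rx":0,"ry":0,"rz":0}], "fingers": 1}}

```text
time: 4.62
tool_pos: [458.4, 270.9, 136.4]
tcp_rot: [-0.0, 0.651, 0.759, -0.0]
ft_force: [-0.2, 0.4, -0.2]
width: 93.1
grip_force: 0.0
```

Request:
{"api": "step_arm", "payload": {"plan": [{"dx":0,"dy":0,"dz":-2,"rx":0,"ry":0,"rz":0},{"dx":0,"dy":0,"dz":-5,"rx":0,"ry":0,"rz":0},{"dx":0,"dy":0,"dz":-9,"rx":0,"ry":0,"rz":0},{"dx":0,"dy":0,"dz":-12,"rx":0,"ry":0,"rz":0},{"dx":0,"dy":0,"dz":-15,"rx":0,"ry":0,"rz":0},{"dx":0,"dy":0,"dz":-15,"rx":0,"ry":0,"rz":0},{"dx":0,"dy":0,"dz":-15,"rx":0,"ry":0,"rz":0}]}}

```text
time: 5.2
tool_pos: [459.6, 271.4, 289.4]
tcp_rot: [0.001, 0.651, 0.759, 0.002]
ft_force: [-0.1, -0.2, 0.1]
width: 95.4
grip_force: 0.0
```

```bash
python3 w.py
python3 - <<'E'
from h import *
rel([470,-230,290],5)
c=np.radians(4.5); d=np.array([np.cos(c),np.sin(c),0])
E
```

```text
[459.6 271.4 289.4] [0.001  0.6514 0.7588 0.0022] [-0.     0.031  0.069  0.001 -0.005  0.001]
griptop 803 [450.7 272.2 183.1] [436.6 257.  178.2] [465.  285.7 186.3] ((450.9926452636719, 271.50537109375), (27.247600555419922, 26.833698272705078), 7.560873508453369) 306.19551681195514 195.94520547945206
trig 238 [482.5 276.7 158.8] [476.3 265.4 135.7] [489.  285.3 163.1] ((483.1046447753906, 275.4387512207031), (12.559981346130371, 19.465137481689453), 3.758362293243408) 338.94117647058823 189.88235294117646
head 3283 [478.5 281.7 100.3] [417.4 239.   90. ] [529.6 311.9 111.9] ((474.0707702636719, 274.9100341796875), (109.06680297851562, 62.3990592956543), 8.459256172180176) 332.5025890953396 172.9795918367347
now 5.25 [458.7 271.  287. ] shift cm [-49.69  -6.47  -0.32] rot [ 0.001 -0.     0.065] z [ 0.  0. -1.] q [ 0.43 -0.17  1.82 -0.    1.49  0.28]
```

The trigger is back at rest (white at x 482.5, the same as before). Now I'll go over to the bar.

Request:
{"api": "step_arm", "payload": {"plan": [{"dx":-10,"dy":-1.3,"dz":0,"rx":0,"ry":0,"rz":0.02},{"dx":-25,"dy":-3,"dz":0,"rx":0,"ry":0,"rz":0.03},{"dx":-50,"dy":-6.5,"dz":0,"rx":0,"ry":0,"rz":0.065},{"dx":-50,"dy":-6.5,"dz":0,"rx":0,"ry":0,"rz":0.065},{"dx":-50,"dy":-6.5,"dz":0,"rx":0,"ry":0,"rz":0.065},{"dx":-50,"dy":-6.5,"dz":0,"rx":0,"ry":0,"rz":0.065},{"dx":-50,"dy":-6.5,"dz":0,"rx":0,"ry":0,"rz":0.065},{"dx":-50,"dy":-6.5,"dz":0,"rx":0,"ry":0,"rz":0.065},{"dx":-50,"dy":-6.5,"dz":0,"rx":0,"ry":0,"rz":0.065},{"dx":-50,"dy":-6.5,"dz":0,"rx":0,"ry":0,"rz":0.065},{"dx":-50,"dy":-6.5,"dz":0,"rx":0,"ry":0,"rz":0.065},{"dx":-50,"dy":-6.5,"dz":0,"rx":0,"ry":0,"rz":0.065},{"dx":-50,"dy":-6.5,"dz":0,"rx":0,"ry":0,"rz":0.065},{"dx":-50,"dy":-6.5,"dz":0,"rx":0,"ry":0,"rz":0.065},{"dx":-50,"dy":-6.5,"dz":0,"rx":0,"ry":0,"rz":0.065},{"dx":-50,"dy":-6.5,"dz":0,"rx":0,"ry":0,"rz":0.065},{"dx":-50,"dy":-6.5,"dz":0,"rx":0,"ry":0,"rz":0.065}], "fingers": 0.42}}

```text
time: 6.67
tool_pos: [470.1, -231.5, 286.2]
tcp_rot: [-0.0, 0.675, 0.738, 0.0]
ft_force: [-0.6, 0.6, 0.1]
width: 39.7
grip_force: 0.0
```

```bash
cat > w3.py <<'E'
from h import *
s=sense(); im=get_image("wrist"); cv2.imwrite("pics/w3.png",im["pixels"][...,::-1])
print(np.round(s["tool_pos"],1),np.round(s["tcp_rot"],4),np.round(s["qpos"],2))
P=wcloud(im,s)
ok=(P[...,2]>108)&(P[...,2]<135)&(abs(P[...,0]-590)<150)&(abs(P[...,1]+210)<140)
q=P[ok]; print(len(q),cv2.minAreaRect(q[:,:2].astype(np.float32)))
b=ok&(P[...,0]<510); q=P[b]; print("bar+legs",len(q),q.min(0).round(),q.max(0).round(),np.median(q[:,2]))
q=q[q[:,0]<np.percentile(q[:,0],30)+14]
f=cv2.fitLine(q[:,:2].astype(np.float32),cv2.DIST_HUBER,0,.01,.01).ravel(); print("bar",len(q),f,q.mean(0).round(1),q[:,1].min(),q[:,1].max(),q[:,2].max(),np.percentile(q[:,2],90))
v,u=np.nonzero(b); print(u.min(),u.max(),v.min(),v.max())
E
python3 w3.py
```

```text
[ 470.1 -231.5  286.2] [-4.000e-04  6.749e-01  7.379e-01  1.000e-04] [-0.56 -0.19  1.84  0.    1.5  -0.65]
23942 ((598.9966430664062, -202.17196655273438), (239.2213592529297, 205.1947021484375), 4.64705228805542)
bar+legs 1356 [ 477. -283.  115.] [ 510. -170.  126.] 122.31132317654448
bar 1155 [ 6.7909107e-02 -9.9769151e-01  4.8755963e+02 -2.2433202e+02] [ 487.8 -221.2  122.1] -283.02408105367306 -171.38331134920367 125.54901908886558 123.62433411037183
327 358 132 228
```

View pics/w3.png

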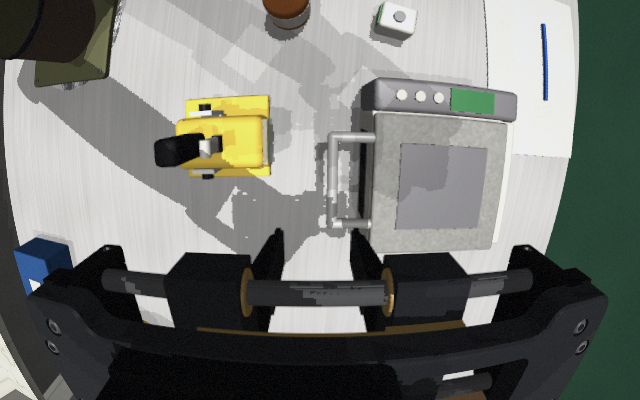

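The wrist view shows the bar at (332,180), the cover beyond it, and a yellow scanner whose grip (172,150) could meet the gripper's body. The bar centre comes to (487.7,-227) and the yaw to about 4.3°. The length and 205x239 outline fit the sizes given. I'll check the clearance to the yellow scanner.

Run:
```python
from h import *
import pickle
for n in("scene","side"):
    im=pickle.load(open(n+".pkl","rb"));P=cloud(im)
    m=(P[...,2]>60)&(P[...,2]<195)&(P[...,0]>280)&(P[...,0]<460)&(P[...,1]>-320)&(P[...,1]<-100)
    for h0,h1 in((60,105),(105,145),(145,195)):
        q=P[m&(P[...,2]>h0)&(P[...,2]<=h1)]
        if len(q):print(n,h0,len(q),np.percentile(q,[2,50,98],axis=0).round().tolist())
g=np.array([487.5,-232,118-2-0])
rel([487.5,-232,97],4.3)
rel([487.5,-232,160],4.3)
```

```text
scene 60 441 [[296.0, -216.0, 62.0], [369.0, -171.0, 91.0], [410.0, -153.0, 104.0]]
scene 105 111 [[310.0, -204.0, 105.0], [335.0, -189.0, 123.0], [375.0, -172.0, 144.0]]
scene 145 116 [[308.0, -209.0, 146.0], [331.0, -190.0, 165.0], [359.0, -181.0, 185.0]]
side 60 1131 [[289.0, -245.0, 62.0], [338.0, -220.0, 97.0], [406.0, -173.0, 104.0]]
side 105 213 [[306.0, -215.0, 105.0], [322.0, -208.0, 123.0], [354.0, -192.0, 144.0]]
side 145 288 [[306.0, -215.0, 146.0], [319.0, -206.0, 168.0], [356.0, -189.0, 187.0]]
now 6.7167 [ 470.2 -231.6  286.5] shift cm [-0.2   1.72 18.95] rot [-0.    -0.     0.014] z [ 0.  0. -1.] q [-0.56 -0.19  1.84  0.    1.5  -0.65]
now 6.7167 [ 470.2 -231.6  286.5] shift cm [-0.19  1.72 12.65] rot [-0.    -0.     0.014] z [ 0.  0. -1.] q [-0.56 -0.19  1.84  0.    1.5  -0.65]
```

The yellow grip and trigger end at x≈359, and the body starts at x≈398, so it is clear. I'll descend vertically and grip.

Request:
{"api": "step_arm", "payload": {"plan": [{"dx":-0.1,"dy":1.7,"dz":2,"rx":0,"ry":0,"rz":0.014},{"dx":-0.1,"dy":1.7,"dz":5,"rx":0,"ry":0,"rz":0.014},{"dx":-0.1,"dy":1.7,"dz":8,"rx":0,"ry":0,"rz":0.014},{"dx":-0.1,"dy":1.7,"dz":11,"rx":0,"ry":0,"rz":0.014},{"dx":-0.1,"dy":1.7,"dz":13,"rx":0,"ry":0,"rz":0.014},{"dx":-0.1,"dy":1.7,"dz":14.5,"rx":0,"ry":0,"rz":0.014},{"dx":-0.1,"dy":1.7,"dz":16,"rx":0,"ry":0,"rz":0.014},{"dx":-0.1,"dy":1.7,"dz":17.5,"rx":0,"ry":0,"rz":0.014},{"dx":-0.1,"dy":1.7,"dz":18.7,"rx":0,"ry":0,"rz":0.014},{"dx":-0.1,"dy":1.7,"dz":18.7,"rx":0,"ry":0,"rz":0.014},{"dx":-0.1,"dy":1.7,"dz":18.7,"rx":0,"ry":0,"rz":0.014}]}}

```text
time: 7.63
tool_pos: [486.9, -231.9, 99.3]
tcp_rot: [-0.001, 0.68, 0.733, -0.0]
ft_force: [0.3, 1.3, 0.2]
width: 39.9
grip_force: 0.0
```

Request:
{"api": "step_arm", "payload": {"plan": [{"dx":0,"dy":0,"dz":0,"rx":0,"ry":0,"rz":0},{"dx":0,"dy":0,"dz":0,"rx":0,"ry":0,"rz":0},{"dx":0,"dy":0,"dz":0,"rx":0,"ry":0,"rz":0},{"dx":0,"dy":0,"dz":0,"rx":0,"ry":0,"rz":0},{"dx":0,"dy":0,"dz":0,"rx":0,"ry":0,"rz":0},{"dx":0,"dy":0,"dz":0,"rx":0,"ry":0,"rz":0},{"dx":0,"dy":0,"dz":0,"rx":0,"ry":0,"rz":0},{"dx":0,"dy":0,"dz":0,"rx":0,"ry":0,"rz":0}], "fingers": 0}}

```text
time: 8.3
tool_pos: [487.2, -232.9, 100.3]
tcp_rot: [0.0, 0.681, 0.733, -0.0]
ft_force: [-2.7, -0.6, 3.1]
width: 11.0
grip_force: 30.0
```

The bar is gripped (11 mm wide, 30 N). I'll lift along the arc, first to 20°.

Request:
{"api": "step_arm", "payload": {"plan": [{"dx":0,"dy":0.01,"dz":-0.75,"rx":0,"ry":0,"rz":0},{"dx":0,"dy":0.05,"dz":-1.5,"rx":0,"ry":0,"rz":0},{"dx":0,"dy":0.12,"dz":-2.25,"rx":0,"ry":0,"rz":0},{"dx":0,"dy":0.21,"dz":-3.0,"rx":0,"ry":0,"rz":0},{"dx":0,"dy":0.33,"dz":-3.73,"rx":0,"ry":0,"rz":0},{"dx":0,"dy":0.47,"dz":-4.47,"rx":0,"ry":0,"rz":0},{"dx":0,"dy":0.64,"dz":-5.2,"rx":0,"ry":0,"rz":0},{"dx":0,"dy":0.83,"dz":-5.93,"rx":0,"ry":0,"rz":0},{"dx":0,"dy":1.05,"dz":-6.64,"rx":0,"ry":0,"rz":0},{"dx":0,"dy":1.3,"dz":-7.35,"rx":0,"ry":0,"rz":0},{"dx":0,"dy":1.3,"dz":-7.35,"rx":0,"ry":0,"rz":0},{"dx":0,"dy":1.3,"dz":-7.35,"rx":0,"ry":0,"rz":0}]}}

```text
time: 9.3
tool_pos: [499.4, -231.8, 174.0]
tcp_rot: [-0.001, 0.681, 0.732, -0.001]
ft_force: [-4.6, -3.6, -1.3]
width: 11.1
grip_force: 30.0
```

Request:
{"api": "step_arm", "payload": {"plan": [{"dx":0,"dy":0.27,"dz":-0.7,"rx":0,"ry":0,"rz":0},{"dx":0,"dy":0.56,"dz":-1.39,"rx":0,"ry":0,"rz":0},{"dx":0,"dy":0.88,"dz":-2.07,"rx":0,"ry":0,"rz":0},{"dx":0,"dy":1.22,"dz":-2.74,"rx":0,"ry":0,"rz":0},{"dx":0,"dy":1.58,"dz":-3.4,"rx":0,"ry":0,"rz":0},{"dx":0,"dy":1.97,"dz":-4.04,"rx":0,"ry":0,"rz":0},{"dx":0,"dy":2.38,"dz":-4.67,"rx":0,"ry":0,"rz":0},{"dx":0,"dy":2.81,"dz":-5.29,"rx":0,"ry":0,"rz":0},{"dx":0,"dy":3.26,"dz":-5.89,"rx":0,"ry":0,"rz":0},{"dx":0,"dy":3.73,"dz":-6.47,"rx":0,"ry":0,"rz":0},{"dx":0,"dy":4.22,"dz":-7.04,"rx":0,"ry":0,"rz":0},{"dx":0,"dy":4.73,"dz":-7.59,"rx":0,"ry":0,"rz":0},{"dx":0,"dy":5.0,"dz":-7.85,"rx":0,"ry":0,"rz":0},{"dx":0,"dy":5.0,"dz":-7.85,"rx":0,"ry":0,"rz":0},{"dx":0,"dy":5.0,"dz":-7.85,"rx":0,"ry":0,"rz":0},{"dx":0,"dy":5.0,"dz":-7.85,"rx":0,"ry":0,"rz":0}]}}

```text
time: 10.63
tool_pos: [547.9, -227.7, 254.4]
tcp_rot: [-0.002, 0.681, 0.732, -0.002]
ft_force: [-13.0, 0.2, 7.7]
width: 11.2
grip_force: 30.0
```

Run:
```python
from h import *
s=sense(); print(np.round(s["tool_pos"],1),np.round(s["qvel"],3),s["ft_force"],s["width"],s["grip_force"])
o=[]
c=np.radians(4.3); ex=np.array([np.cos(c),np.sin(c),0]); ey=np.array([-np.sin(c),np.cos(c),0])
for n in("scene","side"):
    im=get_image(n); o.append(cv2.resize(im["pixels"],(400,250))); P=cloud(im)
    x=(P-[487.6,-228,118])@ex; y=(P-[487.6,-228,118])@ey; z=P[...,2]-118
    m=(x>100)&(x<215)&(abs(y)<75)&(z>12)&(z<150)
    f=cv2.fitLine(np.stack([x[m],z[m]],1).astype(np.float32),cv2.DIST_HUBER,0,.01,.01).ravel()
    print(n,m.sum(),"angle",np.degrees(np.arctan2(-f[1],f[0])),f)
    cv2.imwrite(f"pics/end_{n}.png",im["pixels"][100:350,150:550,::-1])
cv2.imwrite("pics/end.png",np.hstack([cv2.imread("pics/end_scene.png"),cv2.imread("pics/end_side.png")]))
```

```text
[ 547.9 -227.7  254.4] [-0.001 -0.001  0.003  0.001 -0.004  0.001] [-12.96784504   0.18888892   7.6739366 ] 11.234696269583862 29.97885525226593
scene 1381 angle 43.822395 [  0.72148967  -0.69242525 156.41306     66.3364    ]
side 163 angle 43.70157 [  0.72294825  -0.69090223 150.49335     73.47204   ]
```

View pics/end.png

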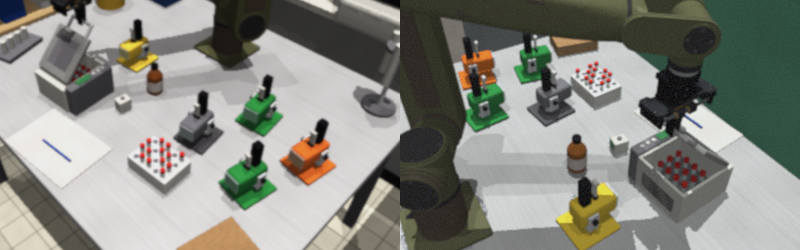

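In both views the gripper holds the cover open, with the tubes visible inside at (85,75) in scene and (685,170) in side. The rack, bottle and timer have not moved. Depth gives about 43.8° and the gripper pose about 45.2°. I'll check the depth bias on the shut-cover images.

Run:
```python
from h import *
import pickle
c=np.radians(4.3); ex=np.array([np.cos(c),np.sin(c),0]); ey=np.array([-np.sin(c),np.cos(c),0])
for live in(0,1):
  for n in("scene","side","wrist")[:2+live]:
    s=sense(); im=get_image(n) if live else pickle.load(open(n+".pkl","rb")); P=wcloud(im,s) if n=="wrist" else cloud(im)
    D=P-[487.6,-228,118]; x=D@ex; y=D@ey; z=D[...,2]
    m=(x>65)&(x<205)&(abs(y)<70)&(z<150)&(z>-5)
    if live: m&=abs((x-215)*.7+z*.7-7)<16
    q=np.stack([x[m],z[m]],1).astype(np.float32)
    if len(q)<50: print(n,len(q)); continue
    f=cv2.fitLine(q,cv2.DIST_HUBER,0,.01,.01).ravel()
    print(live,n,len(q),"angle",np.degrees(np.arctan(-f[1]/f[0])).round(2),"dist from hinge",((f[2]-215)*-f[1]+f[3]*f[0]).round(1), q.min(0),q.max(0))
```

```text
0 scene 901 angle -0.03 dist from hinge 7.0 [65.09247    -0.57456714] [204.94586   14.424744]
0 side 1958 angle 0.03 dist from hinge 7.5 [65.034065   1.2362324] [204.9453    13.569137]
1 scene 1347 angle 43.51 dist from hinge 7.6 [65.29833  11.860773] [204.94875 149.78336]
1 side 252 angle 42.62 dist from hinge 10.1 [66.46586  21.615152] [203.29399 149.39151]
1 wrist 14109 angle 43.01 dist from hinge 9.1 [65.119194 17.560257] [204.9988  149.99806]
```

The shut cover reads 0.0° in both views, so the depth angle of about 43.4° can be trusted. I'll raise it about 1.5° and ease off the radial push.

Request:
{"api": "step_arm", "payload": {"plan": [{"dx":0,"dy":0.07,"dz":-0.2,"rx":0,"ry":0,"rz":0},{"dx":0,"dy":0.14,"dz":-0.4,"rx":0,"ry":0,"rz":0},{"dx":0,"dy":0.2,"dz":-0.6,"rx":0,"ry":0,"rz":0},{"dx":0,"dy":0.2,"dz":-0.6,"rx":0,"ry":0,"rz":0},{"dx":0,"dy":0.2,"dz":-0.6,"rx":0,"ry":0,"rz":0},{"dx":0,"dy":0.2,"dz":-0.6,"rx":0,"ry":0,"rz":0}]}}

```text
time: 11.38
tool_pos: [551.3, -227.4, 258.0]
tcp_rot: [-0.001, 0.681, 0.732, -0.0]
ft_force: [-6.0, 0.2, 1.6]
width: 10.9
grip_force: 30.0
```

```bash
cat > ang.py <<'E'
from h import *
c=np.radians(4.3); ex=np.array([np.cos(c),np.sin(c),0]); ey=np.array([-np.sin(c),np.cos(c),0])
for n in("scene","wrist","scene","wrist"):
    s=sense(); im=get_image(n); P=wcloud(im,s) if n=="wrist" else cloud(im)
    D=P-[487.6,-228,118]; x=D@ex; y=D@ey; z=D[...,2]
    m=(x>65)&(x<205)&(abs(y)<70)&(z<150)&(z>-5)&(abs((x-215)*.7+z*.7-7)<16)
    q=np.stack([x[m],z[m]],1).astype(np.float32)
    f=cv2.fitLine(q,cv2.DIST_HUBER,0,.01,.01).ravel()
    print(n,len(q),"angle",np.degrees(np.arctan(-f[1]/f[0])).round(2),((f[2]-215)*-f[1]+f[3]*f[0]).round(1))
print(s["time"],s["tool_pos"],s["ft_force"],s["grip_force"],np.abs(s["qvel"]).max())
E
python3 ang.py
```

```text
scene 1339 angle 44.61 8.2
wrist 13391 angle 44.35 9.0
scene 1339 angle 44.69 8.0
wrist 13394 angle 44.36 9.0
11.5333 [ 551.25357404 -227.41909846  258.00711921] [-5.14691942  0.23268644  2.41800004] 29.985832571983337 0.0009304365398936103
```

Request:
{"api": "step_arm", "payload": {"plan": [{"dx":0,"dy":0.1,"dz":-0.15,"rx":0,"ry":0,"rz":0},{"dx":0,"dy":0.1,"dz":-0.15,"rx":0,"ry":0,"rz":0},{"dx":0,"dy":0.1,"dz":-0.15,"rx":0,"ry":0,"rz":0},{"dx":0,"dy":0.1,"dz":-0.15,"rx":0,"ry":0,"rz":0},{"dx":0,"dy":0.1,"dz":-0.15,"rx":0,"ry":0,"rz":0},{"dx":0,"dy":0.1,"dz":-0.15,"rx":0,"ry":0,"rz":0},{"dx":0,"dy":0.1,"dz":-0.15,"rx":0,"ry":0,"rz":0},{"dx":0,"dy":0.1,"dz":-0.15,"rx":0,"ry":0,"rz":0},{"dx":0,"dy":0.1,"dz":-0.15,"rx":0,"ry":0,"rz":0},{"dx":0,"dy":0.1,"dz":-0.15,"rx":0,"ry":0,"rz":0}]}}

```text
time: 12.42
tool_pos: [552.6, -227.3, 259.4]
tcp_rot: [-0.001, 0.681, 0.733, 0.0]
ft_force: [-5.8, 0.5, 0.7]
width: 11.0
grip_force: 30.0
```

```bash
python3 ang.py && python3 -c "
from workcell import job_done; print(job_done())"
```

```text
scene 1333 angle 45.29 8.0
wrist 13142 angle 44.73 9.1
scene 1327 angle 45.27 7.9
wrist 13148 angle 44.85 9.0
12.5667 [ 552.61830022 -227.35322976  259.45454398] [-5.94875235  0.5413316   1.1784938 ] 29.98017132282257 0.0020742118569023484
the job is handed in; nothing more can be done
None
```

The job is handed in at about 12.6 s: the grey scanner's trigger was squeezed fully in and sprang back with the cover shut, the gripper now holds the cover still at about 45° (44.7–45.3° by camera), and the rack, bottle and timer were not touched.

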